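Feel for the blind hole and hold the spacer hole-up

TASK

The square metal spacer lying on the bench is bored from one end only. Stand it on end over the fixed feeler pin and press either end down on the pin to feel whether that end is the bored one (the pin goes in) or the solid one, then turn the spacer over if need be and finish with the gripper still holding it still, hole facing straight up, at least 15 cm above the bench. Do not disturb the weight, the tape roll, the oil stone or the cork block, and do not let go at the end: the program finishes while holding.

Things in the scene. Friction and masses are not known exactly. Their poses are not given: they have to be found in the camera images.
- spacer_center (a point): centre of the loose spacer, a bare aluminium block of 40 x 40 mm section, 60 mm long, 0.18 to 0.35 kg, lying on its side (centre 20 mm up) at any yaw. x runs along its length. One 40 x 40 end has a central round blind hole, 20 mm across, 30 mm deep; the other end is solid. Which end (+x or -x) is not told: feel for it. Scribed lines on the sides are alike towards both ends.
- feeler_tip (a point): domed tip (top centre) of the fixed upright feeler pin, steel, 10 mm across, tip 44 mm above the bench, its z up. The pin enters the hole with 5 mm to spare all round until the tip meets the hole's floor: the upright spacer's centre then stands 44 mm above the bench, against 74 mm when its solid end rests on the tip.
- spacer: the same loose spacer (origin: middle of its lower face as it lies at the start, 20 mm below its centre; axes as the centre's)
- feeler: the feeler pin with its fixed round dark base plate, 64 mm across and 8 mm thick; a collar 16 mm across round the foot of the pin reaches 12 mm above the bench. Origin on the bench under the pin, z up
- brass_weight: bystander: loose brass weight with a knob, 35 mm across, 44 mm tall, origin under its centre
- masking_tape: bystander: loose roll of tape lying flat, 96 mm across, 25 mm high, origin under its centre
- oil_stone: bystander: loose oil stone on a wooden base, 54 x 165 x 29 mm, long side along its y axis, origin under its centre
- cork_block: bystander: loose cork sanding block, 51 x 86 x 29 mm, long side along its y axis, origin under its centre
There are look-alikes about, which are no part of the job. Of the things like the feeler, leave any that is orange or purple; of the rest the larger one is meant.

How it is judged:
On the way:
1. the spacer, upright over the feeler pin, has one end pressed on the pin (contact force between spacer and feeler above 1 N and angle between the x axis of spacer_center and the z axis of feeler_tip, either way round below 0.35 rad and horizontal distance between spacer_center and feeler_tip below 0.015 m), for 0.2 s.
At the end, for the whole second after the job is handed in: the gripper's fingers hold the spacer still, its bored end up within 20 degrees of vertical, its centre more than 14 cm above the bench, touching neither the pin nor any of the bystanders (angle between spacer_center's own x axis and vertical below 0.35 rad and height (world z) of spacer_center above 0.14 m and contact force between the fingers and spacer above 2 N and contact force between spacer and feeler below 0.1 N and linear speed of spacer below 0.03 m/s and angular speed of spacer below 0.2 rad/s and contact force between spacer and brass_weight below 0.1 N and contact force between spacer and masking_tape below 0.1 N and contact force between spacer and oil_stone below 0.1 N and contact force between spacer and cork_block below 0.1 N); the arm keeps its last pose, push and grip.
It fails at once if a bystander is moved by more than 3 cm (distance of any of brass_weight, masking_tape, oil_stone, cork_block from where it was at the start of the episode above 0.03 m).
It also fails if it takes over 58 s, if anything falls off the work surface, if the arm or the gripper's body presses on something with over 40 N, if the wrist force passes 120 N, or if a joint passes its speed limit or range.

ROBOT

A 6-joint arm with a two-finger parallel gripper is mounted at the origin on a cart in front of the work surface, level with it; the furniture and walls round the work are solid. World frame = base frame: x ahead of the robot, y to its left, z up, the work surface at z = 0. Lengths are in m, angles in rad, forces in N, time in s.
With the tool pointing down it reaches from about 0.375 to 0.975 m from the base axis. Payload 3.8 kg.
Tool frame: the origin (TCP) lies midway between the tips of the shut fingers; the grasp point (between the pads) lies 19 mm behind it; z points along the fingers, y is the direction in which the jaws open and shut (so a half turn about z gives the same grasp; the last joint's range is limited). The gripper opens to 85 mm and grips with 20 to 120 N. Pads are 22 mm wide; open, the fingers measure 114 mm over their backs; the gripper's body (76 mm by 85 mm) begins 54 mm behind the grasp point. The pads swing forward as they close: fully open they stand 13 mm farther back than shut.
Start: joints at [-1.269, 0.264, 1.604, -0, 1.274, -0.037], TCP at [0.224, -0.637, 0.231] pointing down, gripper open.
Joint ranges: [-2.63, 2.63], [-0.94, 2.18], [0.31, 2.57], [-1.31, 4.45], [0, 2.66], [-2.55, 2.55]. Speed limits (rad/s): [2.57, 2.57, 3.14, 3.14, 3.14, 3.14].

INTERFACE

Orientations are given as a rotation vector (axis times angle).
In Python, from workcell import bot gives the robot as it stands.
- The arm moves only by the shell command python3 -m inch 'ROWS' [FORCE]. ROWS is JSON, a list of rows, each an object of numbers: "dx", "dy", "dz": the shift along the tool's x, y, z in m; "ax", "ay", "az": the turn, a rotation vector about the tool's x, y, z in degrees; "fingers": the opening, from -1 (shut) to 1 (fully open). A call has 1 to 20 rows; each row is the pose to reach, as a shift and turn from the pose measured when the call began, along the tool's axes at that moment; what a row does not reach only later rows make up. A row lasts 1/8 s, in which the tool goes at most 62.5 mm and 10.7 degrees, less where a joint would pass 70% of its speed; a pose out of reach is approached as far as the arm can. A call with a gripper value outside its range is refused whole. The fingers move at their own pace and stop on an object; FORCE is the grip in N (left out, the last holds). Time passes only in rows, so rows that repeat a pose let the fingers close. It gives the time, the measured TCP pose, the force and the opening at its end, in the units of the state.
- bot.read_state(): the state, without advancing time (a new reading comes with each control period).
- bot.read_camera(name): name is "scene" or "top" or "wrist"; returns (picture, depth): 480x640x3 uint8, blue, green, red; 480x640 float32, m along the optical axis (not along the pixel's ray), 0 where there is no reading.
- bot.get_calibration(name): a dict with "intrinsics" (3x3 intrinsics, pixels), "view" (4x4, takes a point from world to camera coordinates). Camera axes: x right, y down, z forward; pixel columns grow to the right and rows downward; lengths in m; the calibration is good to about 2 mm. The wrist camera is an equidistant fisheye: a pixel r from the principal point sees the ray r / f radians off the axis. A picture is of the moment at which its call begins: read the wrist's pose just before it. get_calibration takes no time and is no camera call; for the wrist camera it gives the pose at the moment of the call.
- bot.finish_job(): hands the job in, once; it reports no verdict.
Trained networks look in the newest picture that a camera, given by its name, has taken for a name from the list of things; names that differ only in an ending like _2 or _b are one class to them, and where a whole thing is asked for, a point or a joint stands for the part that bears it (a point fixed in the world has none). Each returns a list of dicts, best first, with "p" (0 to 1); they miss things now and then, are a little off and sometimes report something else, mostly with a low value. They report only what shows in the picture. A call takes as long as a camera call. They do not tell look-alikes from the thing itself.
- bot.masks_of(camera, thing): "region" (480x640 bool, what is visible of it) and "box" ([left, top, right, bottom] in pixels, round what is visible of it).
The state is a dict: "time": time; "q": joint angles; "joint_vel": joint speeds; "joint_torque": joint torques, N m; "tool_pos": TCP position; "tcp_rot": TCP orientation; "wrist_force": force on the tool from outside, world axes, zero at the start; "torque": the same for the moment, N m; "width": opening from 0.0 (shut) to 1.0 (fully open).
Only numpy, scipy, OpenCV 4.12 (cv2) and the standard library are available. Lean on these libraries where they do the work, as an engineer would, in place of code of your own. Each camera call takes 0.05 s, during which the arm holds its last target. There are 200 camera calls.

## Working session

There is one attempt and no reset: what is moved stays moved. The work goes in short steps, Python scripts to look and compute and a shell command to move; the robot and the scene stay as the last step left them, time stands still between calls to the robot, and variables do not carry over. Pictures are saved under pics/ and viewed, about 8 in all and at most 12, crops included, and the job is handed in when it is done.

```bash
mkdir -p pics; ls; cat > h.py <<'E'
import numpy as np, cv2
from workcell import bot
from scipy.spatial.transform import Rotation as R
def world(cam,depth,mask,cal=None):
    c=cal or bot.get_calibration(cam); K=np.array(c["intrinsics"]); V=np.linalg.inv(np.array(c["view"]))
    v,u=np.nonzero(mask&(depth>0)); d=depth[v,u]
    x=(u-K[0,2])/K[0,0]; y=(v-K[1,2])/K[1,1]
    if cam=="wrist":
        r=np.hypot(x,y); s=np.where(r>1e-9,np.tan(r)/np.maximum(r,1e-9),1); x,y=x*s,y*s
    P=np.c_[x*d,y*d,d,np.ones_like(d)]@V.T
    return P[:,:3]
E
python3 - <<'E'
from h import *
for cam in ("top","scene"):
    im,d=bot.read_camera(cam); cv2.imwrite(f"pics/{cam}0.png",im)
    for t in ["spacer","feeler","brass_weight","masking_tape","oil_stone","cork_block"]:
        for m in bot.masks_of(cam,t)[:4]:
            P=world(cam,d,m["region"])
            if len(P)==0: continue
            print(cam,t,round(m["p"],2),np.round(m["box"]),np.round(np.median(P,0),3),"top",np.round(np.percentile(P[:,2],97),3), np.round(P.min(0),3),np.round(P.max(0),3))
print(bot.read_state()["time"])
E
```

```text
pics
top spacer 0.76 [306. 265. 326. 295.] [0.506 0.137 0.04 ] top 0.043 [ 0.475  0.117 -0.002] [0.541 0.162 0.046]
top spacer 0.39 [324. 153. 372. 203.] [0.733 0.076 0.024] top 0.028 [ 0.677  0.025 -0.004] [0.783 0.124 0.03 ]
top feeler 0.94 [155. 270. 175. 294.] [0.497 0.452 0.006] top 0.025 [ 0.476  0.431 -0.   ] [0.52  0.474 0.034]
top feeler 0.72 [201. 213. 230. 240.] [0.616 0.351 0.008] top 0.035 [ 0.587  0.321 -0.003] [0.651 0.385 0.047]
top feeler 0.65 [199. 263. 230. 287.] [0.514 0.351 0.008] top 0.036 [0.485 0.322 0.   ] [0.546 0.385 0.045]
top feeler 0.65 [184. 309. 204. 333.] [0.42  0.384 0.006] top 0.025 [ 0.399  0.364 -0.001] [0.44  0.404 0.031]
top brass_weight 0.63 [412. 165. 426. 186.] [ 0.724 -0.073  0.027] top 0.046 [ 0.713 -0.091 -0.002] [ 0.746 -0.06   0.048]
top masking_tape 0.86 [328. 151. 368. 202.] [0.735 0.079 0.024] top 0.028 [ 0.677  0.031 -0.002] [0.779 0.121 0.03 ]
top oil_stone 0.68 [431. 277. 518. 308.] [ 0.485 -0.176  0.028] top 0.032 [ 0.452 -0.265 -0.003] [ 0.517 -0.098  0.034]
top cork_block 0.58 [252. 160. 296. 202.] [0.707 0.225 0.028] top 0.032 
[... 277 characters left out ...]
ler 0.76 [206. 284. 233. 316.] [0.612 0.358 0.008] top 0.038 [ 0.583  0.323 -0.003] [0.648 0.386 0.046]
scene feeler 0.69 [230. 316. 264. 345.] [0.509 0.358 0.008] top 0.038 [0.48  0.326 0.001] [0.549 0.386 0.045]
scene brass_weight 0.56 [346. 177. 359. 198.] [ 0.721 -0.07   0.023] top 0.044 [ 0.708 -0.118 -0.002] [ 0.77  -0.057  0.047]
scene masking_tape 0.72 [279. 202. 320. 234.] [0.72  0.081 0.018] top 0.027 [ 0.674  0.012 -0.004] [0.782 0.126 0.029]
scene oil_stone 0.96 [422. 203. 489. 251.] [ 0.475 -0.161  0.027] top 0.031 [ 0.402 -0.289 -0.004] [ 0.531 -0.06   0.127]
scene cork_block 0.96 [228. 225. 267. 267.] [0.7   0.234 0.027] top 0.031 [ 0.668  0.176 -0.003] [0.773 0.277 0.033]
0.7
```

```bash
python3 - <<'E'
from h import *
im=cv2.imread("pics/top0.png"); sc=cv2.imread("pics/scene0.png")
a=cv2.resize(im[140:340,140:540],(800,400),interpolation=cv2.INTER_CUBIC)
b=cv2.resize(im[205:340,145:345],None,fx=4,fy=4,interpolation=cv2.INTER_CUBIC)
cv2.imwrite("pics/a.png",b)
E
```

```text
(no output)
```

View pics/a.png

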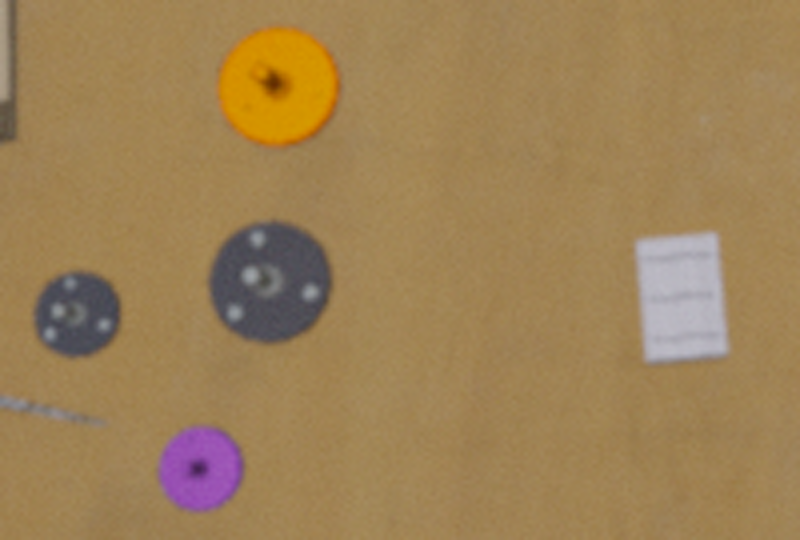

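View pics/scene0.png

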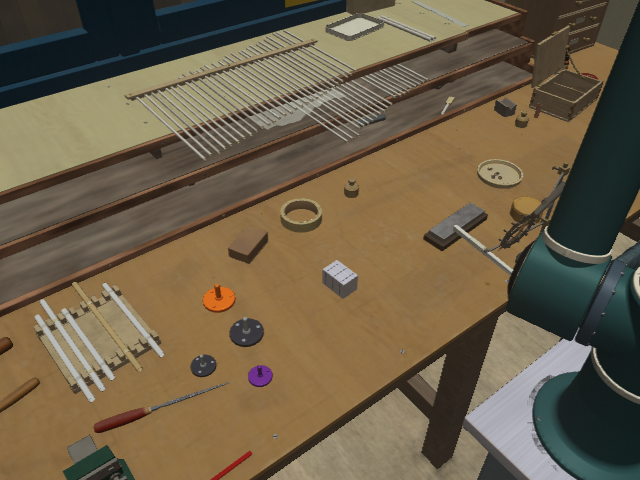

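The spacer is the scribed block at top-image px (316,280). Four things resemble the feeler: orange (215,226), purple (194,321), small dark (165,282) and large dark (213,275). The crop shows that the last is dark and larger than the small one, so I choose it. Next I refine the poses and work out the approach.

```bash
python3 - <<'E'
from h import *
im,d=bot.read_camera("top")
m=bot.masks_of("top","spacer")[0]; P=world("top",d,m["region"]); P=P[P[:,2]>.033]
r=cv2.minAreaRect((P[:,:2]*1000).astype(np.float32)); print("spacer",r, P[:,:2].mean(0))
for m in bot.masks_of("top","feeler"):
    P=world("top",d,m["region"]); c=np.median(P,0)
    if abs(c[0]-.514)<.02 and abs(c[1]-.351)<.02:
        r2=cv2.minEnclosingCircle((P[:,:2]*1000).astype(np.float32)[P[:,2]<.015]); print("feeler",r2, P[P[:,2]>.03].mean(0),P[:,2].max(),P[P[:,2]<.015].mean(0))
s=bot.read_state(); Rt=R.from_rotvec(s["tcp_rot"]); print(s["tool_pos"],Rt.as_matrix().round(3), s["q"])
E
```

```text
spacer ((505.7830505371094, 138.30946350097656), (60.22271728515625, 40.02250671386719), 5.57888650894165) [0.50552239 0.13821086]
feeler ((514.31982421875, 354.68231201171875), 32.98125076293945) [0.51438948 0.35209344 0.04103213] 0.047076540396639555 [0.51433101 0.35212624 0.00834906]
[ 0.22434308 -0.63665908  0.23136847] [[ 0.943  0.332  0.   ]
 [ 0.332 -0.943 -0.   ]
 [ 0.     0.    -1.   ]] [-1.26891174e+00  2.63817209e-01  1.60393919e+00  1.88345761e-05
  1.27369623e+00 -3.69171334e-02]
```

```bash
python3 - <<'E'
from h import *
s=bot.read_state(); q=s["q"]
def ori(q,a=0): return R.from_euler("ZYZYZ",[q[0],q[1]+q[2],q[3],q[4],q[5]+np.pi/2])
print((ori(q).inv()*R.from_rotvec(s["tcp_rot"])).magnitude())
for az in (60,75,90,105):
  h=np.array([np.cos(np.radians(az)),np.sin(np.radians(az)),0])
  for up in (1,-1):
    x=np.array([0,0,up]); T=np.c_[x,np.cross(h,x),h]
    for q1,q23 in ((18,105),(18,125),(12,115)):
      B=R.from_euler("ZY",[q1,q23],degrees=True)
      e=(B.inv()*R.from_matrix(T)).as_euler("ZYZ",degrees=True)
      print(az,up,q1,q23,"q4,q5,q6",e.round()-[0,0,90])
E
```

```text
Traceback (most recent call last):
  File "scipy/spatial/transform/_rotation.pyx", line 1413, in scipy.spatial.transform._rotation.Rotation.from_euler
ValueError: Expected axis specification to be a non-empty string of upto 3 characters, got ZYZYZ
```

```bash
python3 - <<'E'
from h import *
s=bot.read_state(); q=s["q"]
def ori(q): return R.from_euler("ZY",[q[0],q[1]+q[2]])*R.from_euler("ZYZ",[q[3],q[4],q[5]+np.pi/2])
print((ori(q).inv()*R.from_rotvec(s["tcp_rot"])).magnitude())
for az in (60,90):
  h=np.array([np.cos(np.radians(az)),np.sin(np.radians(az)),0])
  for up in (1,-1):
    x=np.array([0,0,up]); T=np.c_[x,np.cross(h,x),h]
    for q1,q23 in ((18,105),(18,125)):
      B=R.from_euler("ZY",[q1,q23],degrees=True)
      e=(B.inv()*R.from_matrix(T)).as_euler("ZYZ",degrees=True)
      print(az,up,q1,q23,"q4,q5,q6",e.round()-[0,0,90])
# move to spacer
Rt=R.from_rotvec(s["tcp_rot"])
print("d tool",Rt.inv().apply(np.array([.5057,.1383,.12])-s["tool_pos"]).round(4))
E
```

```text
5.714723148758294e-16
60 1 18 105 q4,q5,q6 [106.  44. -22.]
60 1 18 125 q4,q5,q6 [122.  53. -46.]
60 -1 18 105 q4,q5,q6 [ 106.   44. -202.]
60 -1 18 125 q4,q5,q6 [ 122.   53. -226.]
90 1 18 105 q4,q5,q6 [ 95.  73. -16.]
90 1 18 125 q4,q5,q6 [101.  75. -36.]
90 -1 18 105 q4,q5,q6 [  95.   73. -196.]
90 -1 18 125 q4,q5,q6 [ 101.   75. -216.]
d tool [ 0.5229 -0.6374  0.1113]
```

```bash
python3 -m inch '[{"dx":0.523,"dy":-0.637,"dz":0.06,"az":-166.2,"fingers":1},{"dx":0.523,"dy":-0.637,"dz":0.06,"az":-166.2},{"dx":0.523,"dy":-0.637,"dz":0.06,"az":-166.2},{"dx":0.523,"dy":-0.637,"dz":0.06,"az":-166.2},{"dx":0.523,"dy":-0.637,"dz":0.06,"az":-166.2},{"dx":0.523,"dy":-0.637,"dz":0.06,"az":-166.2},{"dx":0.523,"dy":-0.637,"dz":0.06,"az":-166.2},{"dx":0.523,"dy":-0.637,"dz":0.06,"az":-166.2},{"dx":0.523,"dy":-0.637,"dz":0.06,"az":-166.2},{"dx":0.523,"dy":-0.637,"dz":0.06,"az":-166.2},{"dx":0.523,"dy":-0.637,"dz":0.06,"az":-166.2},{"dx":0.523,"dy":-0.637,"dz":0.06,"az":-166.2},{"dx":0.523,"dy":-0.637,"dz":0.06,"az":-166.2},{"dx":0.523,"dy":-0.637,"dz":0.06,"az":-166.2},{"dx":0.523,"dy":-0.637,"dz":0.06,"az":-166.2},{"dx":0.523,"dy":-0.637,"dz":0.06,"az":-166.2},{"dx":0.523,"dy":-0.637,"dz":0.06,"az":-166.2},{"dx":0.523,"dy":-0.637,"dz":0.06,"az":-166.2}]' 60
cat > st.py <<'E'
from h import *
s=bot.read_state(); Rt=R.from_rotvec(s["tcp_rot"]); print("t",round(s["time"],2),"pos",np.round(s["tool_pos"],4),"q",np.round(np.degrees(s["q"])),"F",np.round(s["wrist_force"],1),"w",round(s["width"],3));print(Rt.as_matrix().round(3))
E
cat > look.py <<'E'
from h import *
import sys
exec(open("st.py").read())
c=bot.get_calibration("wrist"); im,d=bot.read_camera("wrist"); cv2.imwrite(f"pics/{sys.argv[1]}.png",im)
for m in bot.masks_of("wrist","spacer")[:2]:
    P=world("wrist",d,m["region"],c); print("spacer",m["p"],np.round(m["box"]),P.mean(0).round(4))
    zt=np.percentile(P[:,2],90); T=P[abs(P[:,2]-zt)<.006]; print(cv2.minAreaRect((T[:,:2]*1000).astype(np.float32)),zt)
E
python3 look.py w1
```

```text
t 0.85 pos [ 0.2243 -0.6367  0.2314] q [-73.  15.  92.   0.  73.  -2.] F [-0.4 -0.4 -0.5] w 0.998
[[ 0.943  0.332  0.   ]
 [ 0.332 -0.943 -0.   ]
 [ 0.     0.    -1.   ]]invalid input at $[0]: expected keys dx, dy, dz, ax, ay, az, fingers
```

```bash
python3 -m inch '[{"dx":0.523,"dy":-0.637,"dz":0.06,"ax":0,"ay":0,"az":-166.2,"fingers":1},{"dx":0.523,"dy":-0.637,"dz":0.06,"ax":0,"ay":0,"az":-166.2,"fingers":1},{"dx":0.523,"dy":-0.637,"dz":0.06,"ax":0,"ay":0,"az":-166.2,"fingers":1},{"dx":0.523,"dy":-0.637,"dz":0.06,"ax":0,"ay":0,"az":-166.2,"fingers":1},{"dx":0.523,"dy":-0.637,"dz":0.06,"ax":0,"ay":0,"az":-166.2,"fingers":1},{"dx":0.523,"dy":-0.637,"dz":0.06,"ax":0,"ay":0,"az":-166.2,"fingers":1},{"dx":0.523,"dy":-0.637,"dz":0.06,"ax":0,"ay":0,"az":-166.2,"fingers":1},{"dx":0.523,"dy":-0.637,"dz":0.06,"ax":0,"ay":0,"az":-166.2,"fingers":1},{"dx":0.523,"dy":-0.637,"dz":0.06,"ax":0,"ay":0,"az":-166.2,"fingers":1},{"dx":0.523,"dy":-0.637,"dz":0.06,"ax":0,"ay":0,"az":-166.2,"fingers":1},{"dx":0.523,"dy":-0.637,"dz":0.06,"ax":0,"ay":0,"az":-166.2,"fingers":1},{"dx":0.523,"dy":-0.637,"dz":0.06,"ax":0,"ay":0,"az":-166.2,"fingers":1},{"dx":0.523,"dy":-0.637,"dz":0.06,"ax":0,"ay":0,"az":-166.2,"fingers":1},{"dx":0.523,"dy":-0.637,"dz":0.06,"ax":0,"ay":0,"az":-166.2,"fingers":1},{"dx":0.523,"dy":-0.637,"dz":0.06,"ax":0,"ay":0,"az":-166.2,"fingers":1},{"dx":0.523,"dy":-0.637,"dz":0.06,"ax":0,"ay":0,"az":-166.2,"fingers":1},{"dx":0.523,"dy":-0.637,"dz":0.06,"ax":0,"ay":0,"az":-166.2,"fingers":1},{"dx":0.523,"dy":-0.637,"dz":0.06,"ax":0,"ay":0,"az":-166.2,"fingers":1}]' 60
python3 look.py w1
```

```text
time: 3.2
tool_pos: [0.5059, 0.1379, 0.1714]
tcp_rot: [-0.151, 3.138, 0.0]
wrist_force: [0.2, 0.4, 1.1]
width: 1.0
t 3.2 pos [0.5059 0.1379 0.1714] q [ 13.   1. 114.  -0.  65. -83.] F [0.2 0.4 1.1] w 1.0
[[-0.995 -0.096  0.   ]
 [-0.096  0.995  0.   ]
 [-0.    -0.    -1.   ]]
spacer 0.54 [208. 374. 288. 411.] [0.6846 0.0813 0.0161]
((687.8257446289062, 79.72024536132812), (78.45503234863281, 23.740257263183594), 88.32594299316406) 0.024375345523618114
```

```bash
python3 -m inch '[{"dx":0,"dy":0,"dz":0.06,"ax":0,"ay":0,"az":0,"fingers":1},{"dx":0,"dy":0,"dz":0.11,"ax":0,"ay":0,"az":0,"fingers":1},{"dx":0,"dy":0,"dz":0.14,"ax":0,"ay":0,"az":0,"fingers":1},{"dx":0,"dy":0,"dz":0.165,"ax":0,"ay":0,"az":0,"fingers":1},{"dx":0,"dy":0,"dz":0.165,"ax":0,"ay":0,"az":0,"fingers":1},{"dx":0,"dy":0,"dz":0.165,"ax":0,"ay":0,"az":0,"fingers":1}]' 60; python3 look.py w2
```

```text
time: 4.05
tool_pos: [0.5068, 0.138, 0.0073]
tcp_rot: [-0.151, 3.136, 0.0]
wrist_force: [-0.6, 0.5, 0.2]
width: 0.999
t 4.05 pos [0.5068 0.138  0.0073] q [ 13.  13. 121.  -0.  46. -83.] F [-0.6  0.5  0.2] w 0.999
[[-0.995 -0.096  0.002]
 [-0.096  0.995  0.   ]
 [-0.002  0.    -1.   ]]
spacer 0.64 [262. 232. 386. 411.] [0.4965 0.1386 0.0364]
((504.9446716308594, 139.52452087402344), (61.73858642578125, 40.57085037231445), 5.748038291931152) 0.04022181480968254
```

View pics/w2.png

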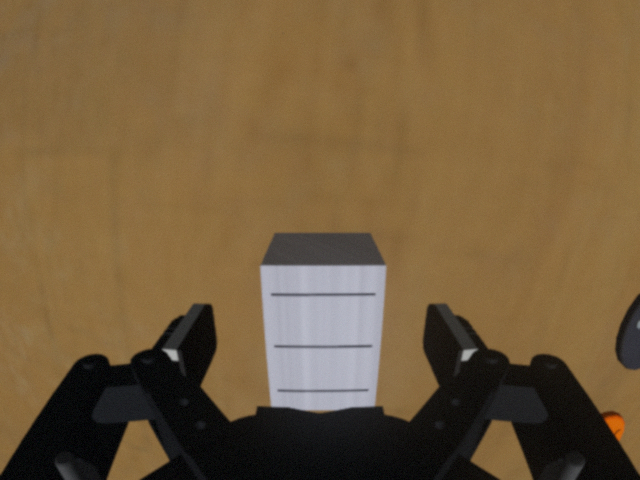

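The spacer (px 262–386 × 232–411) sits squarely between the open fingers, and its scribed faces are visible. Next I close and lift.

```bash
python3 -m inch '[{"dx":-0.001,"dy":0,"dz":0,"ax":0,"ay":0,"az":0,"fingers":-1},{"dx":0,"dy":0,"dz":0,"ax":0,"ay":0,"az":0,"fingers":-1},{"dx":0,"dy":0,"dz":0,"ax":0,"ay":0,"az":0,"fingers":-1},{"dx":0,"dy":0,"dz":0,"ax":0,"ay":0,"az":0,"fingers":-1},{"dx":0,"dy":0,"dz":0,"ax":0,"ay":0,"az":0,"fingers":-1},{"dx":0,"dy":0,"dz":0,"ax":0,"ay":0,"az":0,"fingers":-1},{"dx":0,"dy":0,"dz":0,"ax":0,"ay":0,"az":0,"fingers":-1},{"dx":0,"dy":0,"dz":0,"ax":0,"ay":0,"az":0,"fingers":-1}]' 80 && python3 -m inch '[{"dx":0,"dy":0,"dz":-0.05,"ax":0,"ay":0,"az":0,"fingers":-1},{"dx":0,"dy":0,"dz":-0.1,"ax":0,"ay":0,"az":0,"fingers":-1},{"dx":0,"dy":0,"dz":-0.15,"ax":0,"ay":0,"az":0,"fingers":-1},{"dx":0,"dy":0,"dz":-0.2,"ax":0,"ay":0,"az":0,"fingers":-1},{"dx":0,"dy":0,"dz":-0.22,"ax":0,"ay":0,"az":0,"fingers":-1},{"dx":0,"dy":0,"dz":-0.22,"ax":0,"ay":0,"az":0,"fingers":-1}]'
python3 - <<'E'
from h import *
exec(open("st.py").read())
p=np.array(s["tool_pos"])
for az in (60,75,90):
  h=np.array([np.cos(np.radians(az)),np.sin(np.radians(az)),0]); x=np.array([0,0,1.])
  T=np.c_[x,np.cross(h,x),h]; rv=(Rt.inv()*R.from_matrix(T)).as_rotvec(degrees=True)
  tgt=np.array([.5143,.353,.2])+h*.014
  print(az,"rotvec tool",rv.round(1),np.linalg.norm(rv).round(),"shift",Rt.inv().apply(tgt-p).round(4))
E
```

```text
time: 5.15
tool_pos: [0.5082, 0.1384, 0.0089]
tcp_rot: [-0.151, 3.133, 0.001]
wrist_force: [-0.3, 0.2, 5.8]
width: 0.451
time: 5.9
tool_pos: [0.5079, 0.1383, 0.2301]
tcp_rot: [-0.151, 3.131, 0.002]
wrist_force: [-0.1, -0.3, -2.7]
width: 0.454
t 5.9 pos [0.5079 0.1383 0.2301] q [ 13.  -1. 110.   0.  71. -83.] F [-0.1 -0.3 -2.7] w 0.454
[[-0.995 -0.096  0.007]
 [-0.096  0.995  0.002]
 [-0.007  0.001 -1.   ]]
60 rotvec tool [-94.2  48.8  94.9] 142.0 shift [-0.035   0.2245  0.0305]
75 rotvec tool [-83.8  58.5  84.5] 133.0 shift [-0.0318  0.2262  0.0305]
90 rotvec tool [-73.1  66.8  73.7] 123.0 shift [-0.0282  0.227   0.0305]
```

```bash
python3 -m inch '[{"dx":-0.03,"dy":0.226,"dz":0.01,"ax":-83.8,"ay":58.5,"az":84.5,"fingers":-1},{"dx":-0.03,"dy":0.226,"dz":0.01,"ax":-83.8,"ay":58.5,"az":84.5,"fingers":-1},{"dx":-0.03,"dy":0.226,"dz":0.01,"ax":-83.8,"ay":58.5,"az":84.5,"fingers":-1},{"dx":-0.03,"dy":0.226,"dz":0.01,"ax":-83.8,"ay":58.5,"az":84.5,"fingers":-1},{"dx":-0.03,"dy":0.226,"dz":0.01,"ax":-83.8,"ay":58.5,"az":84.5,"fingers":-1},{"dx":-0.03,"dy":0.226,"dz":0.01,"ax":-83.8,"ay":58.5,"az":84.5,"fingers":-1},{"dx":-0.03,"dy":0.226,"dz":0.01,"ax":-83.8,"ay":58.5,"az":84.5,"fingers":-1},{"dx":-0.03,"dy":0.226,"dz":0.01,"ax":-83.8,"ay":58.5,"az":84.5,"fingers":-1},{"dx":-0.03,"dy":0.226,"dz":0.01,"ax":-83.8,"ay":58.5,"az":84.5,"fingers":-1},{"dx":-0.03,"dy":0.226,"dz":0.01,"ax":-83.8,"ay":58.5,"az":84.5,"fingers":-1},{"dx":-0.03,"dy":0.226,"dz":0.01,"ax":-83.8,"ay":58.5,"az":84.5,"fingers":-1},{"dx":-0.03,"dy":0.226,"dz":0.01,"ax":-83.8,"ay":58.5,"az":84.5,"fingers":-1},{"dx":-0.03,"dy":0.226,"dz":0.01,"ax":-83.8,"ay":58.5,"az":84.5,"fingers":-1},{"dx":-0.03,"dy":0.226,"dz":0.01,"ax":-83.8,"ay":58.5,"az":84.5,"fingers":-1},{"dx":-0.03,"dy":0.226,"dz":0.01,"ax":-83.8,"ay":58.5,"az":84.5,"fingers":-1},{"dx":-0.03,"dy":0.226,"dz":0.01,"ax":-83.8,"ay":58.5,"az":84.5,"fingers":-1}]' 80; python3 st.py
```

```text
time: 7.9
tool_pos: [0.5168, 0.3661, 0.2208]
tcp_rot: [-1.399, -1.076, -1.4]
wrist_force: [0.2, 0.8, -2.6]
width: 0.455
t 7.9 pos [0.5168 0.3661 0.2208] q [  1.  21. 133. 104.  83. -65.] F [ 0.2  0.8 -2.6] w 0.455
[[-0.002  0.966  0.259]
 [ 0.001 -0.259  0.966]
 [ 1.     0.002 -0.001]]
```

```bash
python3 - <<'E'
from h import *
im,d=bot.read_camera("wrist"); im2,d2=bot.read_camera("scene"); 
for m in bot.masks_of("scene","spacer")[:2]:
    P=world("scene",d2,m["region"]); print(m["p"],m["box"],P.mean(0).round(4),P.min(0).round(3),P.max(0).round(3))
c=np.hstack([cv2.resize(im,(400,300)),cv2.resize(im2[160:370,160:440],(400,300))]); cv2.imwrite("pics/c1.png",c)
E
```

```text
(no output)
```

View pics/c1.png

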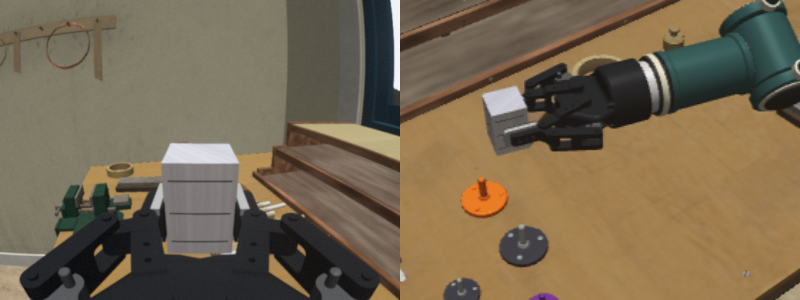

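The spacer is upright over the pin in both views. Its top face (left view ~px 200,155; right view ~505,97) shows no hole, so this end looks solid. I roll it 180° first and then feel the end that ends up underneath.

```bash
python3 -m inch '[{"dx":0,"dy":0,"dz":-0.003,"ax":0,"ay":0,"az":178,"fingers":-1},{"dx":0,"dy":0,"dz":-0.003,"ax":0,"ay":0,"az":178,"fingers":-1},{"dx":0,"dy":0,"dz":-0.003,"ax":0,"ay":0,"az":178,"fingers":-1},{"dx":0,"dy":0,"dz":-0.003,"ax":0,"ay":0,"az":178,"fingers":-1},{"dx":0,"dy":0,"dz":-0.003,"ax":0,"ay":0,"az":178,"fingers":-1},{"dx":0,"dy":0,"dz":-0.003,"ax":0,"ay":0,"az":178,"fingers":-1},{"dx":0,"dy":0,"dz":-0.003,"ax":0,"ay":0,"az":178,"fingers":-1},{"dx":0,"dy":0,"dz":-0.003,"ax":0,"ay":0,"az":178,"fingers":-1},{"dx":0,"dy":0,"dz":-0.003,"ax":0,"ay":0,"az":178,"fingers":-1},{"dx":0,"dy":0,"dz":-0.003,"ax":0,"ay":0,"az":178,"fingers":-1},{"dx":0,"dy":0,"dz":-0.003,"ax":0,"ay":0,"az":178,"fingers":-1},{"dx":0,"dy":0,"dz":-0.003,"ax":0,"ay":0,"az":178,"fingers":-1},{"dx":0,"dy":0,"dz":-0.003,"ax":0,"ay":0,"az":178,"fingers":-1},{"dx":0,"dy":0,"dz":-0.003,"ax":0,"ay":0,"az":178,"fingers":-1},{"dx":0,"dy":0,"dz":-0.003,"ax":0,"ay":0,"az":178,"fingers":-1},{"dx":0,"dy":0,"dz":-0.003,"ax":0,"ay":0,"az":178,"fingers":-1},{"dx":0,"dy":0,"dz":-0.003,"ax":0,"ay":0,"az":178,"fingers":-1},{"dx":0,"dy":0,"dz":-0.003,"ax":0,"ay":0,"az":178,"fingers":-1},{"dx":0,"dy":0,"dz":-0.003,"ax":0,"ay":0,"az":178,"fingers":-1}]'; python3 st.py; python3 - <<'E'
from h import *
im,d=bot.read_camera("wrist"); im2,d2=bot.read_camera("scene"); 
c=np.hstack([cv2.resize(im,(400,300)),cv2.resize(im2[200:305,180:320],(400,300))]); cv2.imwrite("pics/c2.png",c)
E
```

```text
time: 10.42
tool_pos: [0.5161, 0.3632, 0.2212]
tcp_rot: [-1.037, 1.298, 0.985]
wrist_force: [0.9, 0.0, -2.8]
width: 0.458
t 10.43 pos [0.5161 0.3632 0.2212] q [  0.  21. 133. 104.  83. 113.] F [ 0.9  0.  -2.8] w 0.458
[[ 0.038 -0.965  0.259]
 [-0.011  0.258  0.966]
 [-0.999 -0.039 -0.001]]
```

View pics/c2.png

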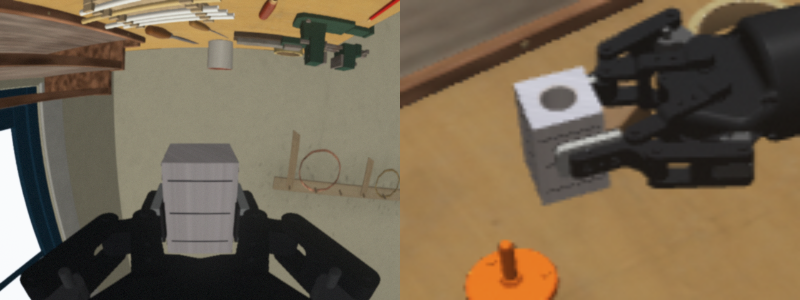

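The hole shows in the top face (right view px 558,98), so the solid end is now underneath. I lower it onto the pin.

```bash
python3 -m inch '[{"dx":0.05,"dy":0.002,"dz":0,"ax":0,"ay":0,"az":2,"fingers":-1},{"dx":0.09,"dy":0.003,"dz":0,"ax":0,"ay":0,"az":2,"fingers":-1},{"dx":0.12,"dy":0.004,"dz":0,"ax":0,"ay":0,"az":2,"fingers":-1},{"dx":0.13,"dy":0.004,"dz":0,"ax":0,"ay":0,"az":2,"fingers":-1},{"dx":0.135,"dy":0.004,"dz":0,"ax":0,"ay":0,"az":2,"fingers":-1},{"dx":0.135,"dy":0.004,"dz":0,"ax":0,"ay":0,"az":2,"fingers":-1}]' 100; python3 st.py; python3 - <<'E'
from h import *
im2,d2=bot.read_camera("scene"); cv2.imwrite("pics/c3.png",cv2.resize(im2[260:350,180:300],(800,600),interpolation=cv2.INTER_CUBIC))
E
```

```text
time: 11.28
tool_pos: [0.5175, 0.3628, 0.0868]
tcp_rot: [-1.017, 1.319, 1.011]
wrist_force: [1.7, -0.3, -1.5]
width: 0.454
t 11.28 pos [0.5175 0.3628 0.0868] q [  0.  40. 130. 105.  87. 100.] F [ 1.7 -0.3 -1.5] w 0.454
[[ 0.004 -0.966  0.259]
 [-0.001  0.259  0.966]
 [-1.    -0.005  0.   ]]
```

View pics/c3.png

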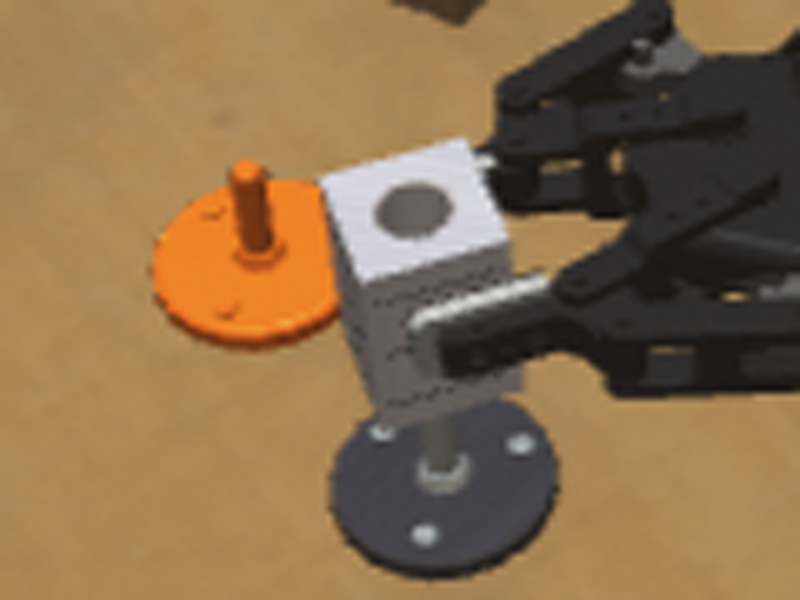

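The spacer is upright with its hole up (px 412,210) and the pin (px 440,440) beneath its solid end. Next I press in small steps.

```bash
python3 -m inch '[{"dx":0.004,"dy":0,"dz":0.001,"ax":0,"ay":0,"az":0,"fingers":-1},{"dx":0.007,"dy":0,"dz":0.001,"ax":0,"ay":0,"az":0,"fingers":-1},{"dx":0.009,"dy":0,"dz":0.001,"ax":0,"ay":0,"az":0,"fingers":-1},{"dx":0.009,"dy":0,"dz":0.001,"ax":0,"ay":0,"az":0,"fingers":-1}]'; python3 -m inch '[{"dx":0.001,"dy":0,"dz":0,"ax":0,"ay":0,"az":0,"fingers":-1},{"dx":0.002,"dy":0,"dz":0,"ax":0,"ay":0,"az":0,"fingers":-1}]'
```

```text
time: 11.82
tool_pos: [0.5178, 0.3638, 0.078]
tcp_rot: [-1.017, 1.318, 1.011]
wrist_force: [-0.2, 1.1, -2.9]
width: 0.454
time: 12.08
tool_pos: [0.5178, 0.3638, 0.0775]
tcp_rot: [-1.015, 1.315, 1.012]
wrist_force: [-1.9, -3.0, 4.5]
width: 0.451
```

Contact at a centre height of about 75 mm, so this is the solid end. I press a little more and hold.

```bash
python3 -m inch '[{"dx":0.002,"dy":0,"dz":0,"ax":0,"ay":0,"az":0,"fingers":-1},{"dx":0.002,"dy":0,"dz":0,"ax":0,"ay":0,"az":0,"fingers":-1},{"dx":0.002,"dy":0,"dz":0,"ax":0,"ay":0,"az":0,"fingers":-1},{"dx":0.002,"dy":0,"dz":0,"ax":0,"ay":0,"az":0,"fingers":-1},{"dx":0.002,"dy":0,"dz":0,"ax":0,"ay":0,"az":0,"fingers":-1},{"dx":0.002,"dy":0,"dz":0,"ax":0,"ay":0,"az":0,"fingers":-1}]'; python3 st.py
```

```text
time: 12.82
tool_pos: [0.5179, 0.3637, 0.0775]
tcp_rot: [-1.014, 1.31, 1.013]
wrist_force: [-2.7, -3.1, 5.9]
width: 0.452
t 12.82 pos [0.5179 0.3637 0.0775] q [  0.  42. 129. 105.  88.  98.] F [-2.7 -3.1  5.9] w 0.452
[[ 0.008 -0.966  0.258]
 [ 0.006  0.258  0.966]
 [-1.    -0.007  0.008]]
```

About 8.7 N held for 0.75 s. Now I lift straight up.

```bash
python3 -m inch '[{"dx":-0.02,"dy":0,"dz":0,"ax":0,"ay":0,"az":0,"fingers":-1},{"dx":-0.05,"dy":0,"dz":0,"ax":0,"ay":0,"az":0,"fingers":-1},{"dx":-0.08,"dy":0,"dz":0,"ax":0,"ay":0,"az":0,"fingers":-1},{"dx":-0.11,"dy":0,"dz":0,"ax":0,"ay":0,"az":0,"fingers":-1},{"dx":-0.13,"dy":0,"dz":0,"ax":0,"ay":0,"az":0,"fingers":-1},{"dx":-0.14,"dy":0,"dz":0,"ax":0,"ay":0,"az":0,"fingers":-1},{"dx":-0.14,"dy":0,"dz":0,"ax":0,"ay":0,"az":0,"fingers":-1},{"dx":-0.14,"dy":0,"dz":0,"ax":0,"ay":0,"az":0,"fingers":-1},{"dx":-0.14,"dy":0,"dz":0,"ax":0,"ay":0,"az":0,"fingers":-1},{"dx":-0.14,"dy":0,"dz":0,"ax":0,"ay":0,"az":0,"fingers":-1}]'; python3 st.py; python3 - <<'E'
from h import *
im2,d2=bot.read_camera("scene"); cv2.imwrite("pics/c4.png",cv2.resize(im2[160:370,160:440],(800,600),interpolation=cv2.INTER_CUBIC))
print(np.abs(bot.read_state()["joint_vel"]).max())
E
```

```text
time: 14.08
tool_pos: [0.5166, 0.3628, 0.2166]
tcp_rot: [-1.013, 1.312, 1.014]
wrist_force: [0.2, -0.5, -3.8]
width: 0.453
t 14.07 pos [0.5166 0.3628 0.2166] q [  0.  22. 133. 104.  84. 114.] F [ 0.2 -0.5 -3.8] w 0.453
[[ 0.007 -0.966  0.258]
 [ 0.006  0.258  0.966]
 [-1.    -0.005  0.008]]
0.005292277962775183
```

View pics/c4.png

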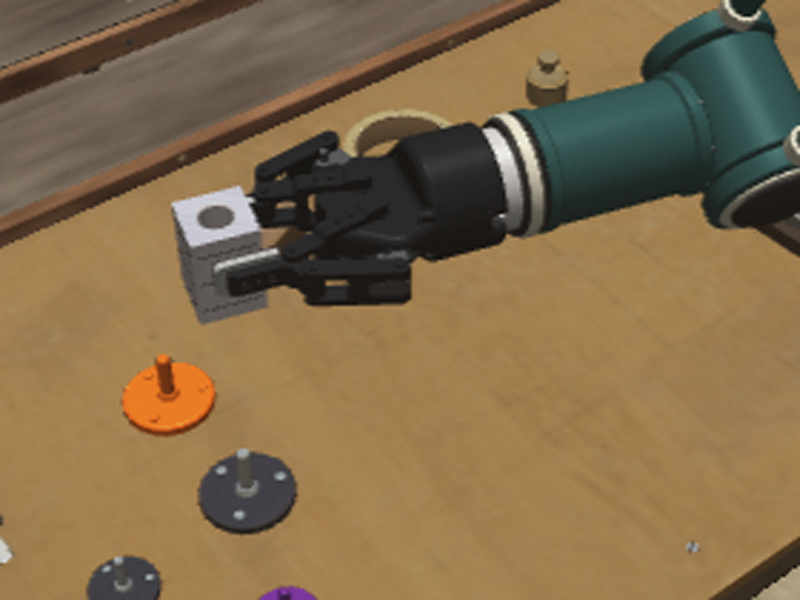

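The gripper holds the spacer at about 0.21 m, still, with the hole up (px 215,217) and clear of everything. I hand the job in.

```bash
python3 -c "
from workcell import bot
print(bot.finish_job())"
```

```text
the job is handed in; nothing more can be done
None
```

The job is handed in. The gripper is holding the spacer still with its hole up, about 0.21 m above the bench.

- **Finding the ends:** I gripped the spacer, stood it upright over the larger dark feeler and saw no hole in the top face. I then rolled it 180°, and the camera showed the hole on top.
- **Feeling the end:** I pressed the lower end on the pin. It stopped with the spacer's centre at about 75 mm (74 mm expected for the solid end), with roughly 8.7 N held for about 0.75 s. This agreed with the camera, so the bored end was already up and no further turn was needed.
- **Last checks:** After lifting, the tool was within 0.5° of level and the joint speeds were about 0. The grip opening was unchanged and the hole was visible on top. The job took about 14 s of the 58 s allowed.
- **Failed or not done:** The first move command was refused for missing keys, and nothing moved. One wrist-camera detection took something else, probably the tape roll, for the spacer, and I ignored it. I did not re-measure the bystanders. The arm never worked near them, and the weight and tape roll, partly in the last picture, looked undisturbed.

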